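# Choose the softest leaf spring for weighing

### The arm

A 6-joint arm with a two-finger parallel gripper is mounted at the origin on a cart in front of the work surface, level with it; the furniture and walls round the work are solid. World frame = base frame: x ahead of the robot, y to its left, z up, the work surface at z = 0. Lengths are in m, angles in rad, forces in N, time in s.
With the tool pointing down it reaches from about 0.325 to 0.9 m from the base axis. Payload 6.1 kg.
Tool frame: the origin (TCP) lies on the centre line of the jaws, within the pads' length; the fingertips stand 19 mm ahead of it and the grasp point (between the pads) is the TCP; z points along the fingers, y is the direction in which the jaws open and shut (so a half turn about z gives the same grasp; the last joint's range is limited). The gripper opens to 87 mm and grips with 3 to 60 N. Pads are 19 mm wide; open, the fingers measure 117 mm over their backs; the gripper's body (75 mm by 190 mm) begins 51 mm behind the grasp point.
Start: joints at [1.176, 0.22, 1.526, -0, 1.395, -0.126], TCP at [0.166, 0.603, 0.242] pointing down, gripper open.
Joint ranges: [-2.98, 2.98], [-0.91, 2.08], [0.09, 2.57], [-1.24, 4.39], [0.2, 2.65], [-2.68, 2.68]. Speed limits (rad/s): [2.57, 2.57, 3.01, 3.14, 3.14, 3.14].

### API

Orientations are given as a rotation vector (axis times angle).
In Python, from cell import env gives the robot as it stands.
- The arm moves only by the shell command python3 -m pendant 'ROWS' [FORCE]. ROWS is JSON, one flat list of numbers, 7 for each row, row after row: the closure, from -1 (fully open) to 1 (shut), then the shift along the tool's x, y, z in cm, then the turn, a rotation vector about the tool's x, y, z in rad. In form: [hand, tx, ty, tz, ax, ay, az, hand, tx, ty, tz, ax, ay, az, ...]. A call has 1 to 12 rows; each row shifts and turns the commanded pose from where the row before left it, along the tool's axes as they then stand; what a row does not reach is not made up. A row lasts 1/8 s, in which the tool goes at most 62.5 mm and 10.7 degrees, less where a joint would pass 70% of its speed; a pose out of reach is approached as far as the arm can. A call with a gripper value outside its range is refused whole. The fingers move at their own pace and stop on an object; FORCE is the grip in N (left out, the last holds). Time passes only in rows, so rows that do not move let the fingers close. It gives the time, the measured TCP pose, the force and the opening at its end, in the units of the state.
- env.sense(): the state, without advancing time (a new reading comes with each control period).
- env.read_camera(name): name is "scene" or "top" or "wrist"; returns the picture (480x640x3 uint8, red, green, blue); there is no depth.
- env.camera_params(name): a dict with "intrinsics" (3x3 intrinsics, pixels), "rvec" (rotation vector, rad) and "tvec" (3), from world to camera coordinates, as OpenCV has them. Camera axes: x right, y down, z forward; pixel columns grow to the right and rows downward; lengths in m; the calibration is good to about 2 mm. The wrist camera is an equidistant fisheye: a pixel r from the principal point sees the ray r / f radians off the axis. A picture is of the moment at which its call begins: read the wrist's pose just before it. camera_params takes no time and is no camera call; for the wrist camera it gives the pose at the moment of the call.
- env.job_done(): hands the job in, once; it reports no verdict.
The state is a dict: "time": time; "joints": joint angles; "joint_vel": joint speeds; "joint_efforts": joint torques, N m; "tool_pos": TCP position; "tool_rot": TCP orientation; "ft_force": force on the tool from outside, world axes, zero at the start; "torque": the same for the moment, N m; "finger_gap": opening from 0.0 (shut) to 1.0 (fully open).
Only numpy, scipy, OpenCV 4.12 (cv2) and the standard library are available. Lean on these libraries where they do the work, as an engineer would, in place of code of your own. Each camera call takes 0.05 s, during which the arm holds its last target.

### The job

The softest of the three leaf springs clamped on the bench is wanted for weighing. Test them one after another from left to right (as seen from the robot): press the pan at each leaf's free tip straight down until the leaf rests firmly on its stop with at least 12 N, keep it there for half a second and let it spring back, never putting more than 20 N on a fixture. Then stand the small brass weight upright in the middle of the softest spring's pan, and leave the vial, the glass dish and the tweezers where they are.

Things in the scene. Friction and masses are not known exactly. Their poses are not given: they have to be found in the camera images.
- unit_p: One of three leaf-spring fixtures, alike, fixed about 0.14 m apart; which letter stands left, middle or right changes. Foot 150 x 50 x 8 mm, origin under its middle; x runs from the free tip (-x, toward the robot) to the clamp block (44 x 46 mm, centre 45 mm along +x, top 55 mm up); z up. The 14 mm wide steel leaf juts toward -x, 42 mm up, over a rubber-capped stop screw.
- top_p (a point): Middle of the flat top of the round aluminium pan (33 mm wide, on a stiff rubber bush) at the free tip of unit_p's leaf, 50 mm above the worktop at rest. Pressed down, its leaf meets the stop after 8 to 14 mm, different for each. Up to there force grows evenly, to 5 to 10 N for the stiffer leaves; the softest has under half the N per mm of the others. Beyond, it climbs by 6 N per mm.
- leaf_p (a joint): Downward bend of the leaf of unit_p in rad: 0 at rest, growing as the pan is pressed, about 0.0128 rad per mm at the pan, which lies 78 mm from the clamp. The leaf springs back to 0 when let go. Under the brass weight the softest leaf sags 3 to 5 mm, the others less than 2 mm.
- unit_q: One of three leaf-spring fixtures, alike, fixed about 0.14 m apart; which letter stands left, middle or right changes. Foot 150 x 50 x 8 mm, origin under its middle; x runs from the free tip (-x, toward the robot) to the clamp block (44 x 46 mm, centre 45 mm along +x, top 55 mm up); z up. The 14 mm wide steel leaf juts toward -x, 42 mm up, over a rubber-capped stop screw.
- top_q (a point): Middle of the flat top of the round aluminium pan (33 mm wide, on a stiff rubber bush) at the free tip of unit_q's leaf, 50 mm above the worktop at rest. Pressed down, its leaf meets the stop after 8 to 14 mm, different for each. Up to there force grows evenly, to 5 to 10 N for the stiffer leaves; the softest has under half the N per mm of the others. Beyond, it climbs by 6 N per mm.
- leaf_q (a joint): Downward bend of the leaf of unit_q in rad: 0 at rest, growing as the pan is pressed, about 0.0128 rad per mm at the pan, which lies 78 mm from the clamp. The leaf springs back to 0 when let go. Under the brass weight the softest leaf sags 3 to 5 mm, the others less than 2 mm.
- unit_r: One of three leaf-spring fixtures, alike, fixed about 0.14 m apart; which letter stands left, middle or right changes. Foot 150 x 50 x 8 mm, origin under its middle; x runs from the free tip (-x, toward the robot) to the clamp block (44 x 46 mm, centre 45 mm along +x, top 55 mm up); z up. The 14 mm wide steel leaf juts toward -x, 42 mm up, over a rubber-capped stop screw.
- top_r (a point): Middle of the flat top of the round aluminium pan (33 mm wide, on a stiff rubber bush) at the free tip of unit_r's leaf, 50 mm above the worktop at rest. Pressed down, its leaf meets the stop after 8 to 14 mm, different for each. Up to there force grows evenly, to 5 to 10 N for the stiffer leaves; the softest has under half the N per mm of the others. Beyond, it climbs by 6 N per mm.
- leaf_r (a joint): Downward bend of the leaf of unit_r in rad: 0 at rest, growing as the pan is pressed, about 0.0128 rad per mm at the pan, which lies 78 mm from the clamp. The leaf springs back to 0 when let go. Under the brass weight the softest leaf sags 3 to 5 mm, the others less than 2 mm.
- weight_mid (a point): Half-way up the small loose brass weight: a 22 mm thick cylinder with a knob of about 14 mm on top, 42 mm tall in all, about 0.1 kg, upright on the worktop left of the fixtures. This point is 21 mm above its underside; z axis up along the weight. Behind it a clear, fixed splash shield, 0.32 m high, stands upright along x = 0.60 from y = -0.01 to 0.285: stay in front of it.
- tall_vial: Bystander: small white vial with a black cap, 28 mm thick, 64 mm tall, standing behind the fixtures; origin under its middle.
- glass_dish: Bystander: round glass dish with copper chips, 62 mm wide, 14 mm high, standing behind the fixtures; origin under its middle.
- tweezers: Bystander: steel tweezers 124 mm long, 10 mm high, lying at the left of the worktop; origin under their middle. Farther left, near (0.56, 0.49), stands a fixed clamp stand 0.35 m high with a long level rod: on the way from the start, swing the arm in close to the base before turning right.

How it is judged:
By the outcome, as a careful person would: the job done as asked, in the order asked, and still so for the second after the job is handed in, with the robot touching nothing.
It also fails if it takes over 72 s, if anything falls off the work surface, if the arm or the gripper's body presses on something with over 40 N, if the wrist force passes 120 N, or if a joint passes its speed limit or range.

## Working session

There is one attempt and no reset: what is moved stays moved. The work goes in short steps, Python scripts to look and compute and a shell command to move; the robot and the scene stay as the last step left them, time stands still between calls to the robot, and variables do not carry over. Pictures are saved under pics/ and viewed, and the job is handed in when it is done.

```bash
mkdir -p pics; ls; cat > h.py <<'E'
import numpy as np, cv2
from cell import env
def save(n,f):
    im=env.read_camera(n); cv2.imwrite('pics/'+f,im[:,:,::-1]); return im
def ray(n,u,v,p=None):
    p=p or env.camera_params(n); K=np.array(p['intrinsics'],float);R=cv2.Rodrigues(np.array(p['rvec'],float))[0];t=np.array(p['tvec'],float).ravel()
    x=(u-K[0,2])/K[0,0];y=(v-K[1,2])/K[1,1]
    if n=='wrist':
        r=np.hypot(x,y); s=np.sin(r)/r if r>1e-9 else 1; d=np.array([x*s,y*s,np.cos(r)])
    else: d=np.array([x,y,1.])
    return -R.T@t, R.T@d
def onz(n,u,v,z,p=None):
    c,d=ray(n,u,v,p); return c+d*(z-c[2])/d[2]
E
python3 - <<'E'
from h import *
s=env.sense(); print({k:np.round(v,3) for k,v in s.items()})
for n in ['scene','top','wrist']:
    save(n,n+'0.png'); p=env.camera_params(n); print(n,np.round(ray(n,320,240)[0],3),np.round(p['intrinsics'],1).tolist())
E
```

```text
pics
{'time': np.float64(0.0), 'joints': array([ 1.176,  0.221,  1.528, -0.   ,  1.395, -0.126]), 'joint_vel': array([ 0.001,  0.002, -0.001,  0.001,  0.001,  0.   ]), 'joint_efforts': array([ 4.0000e-03, -4.9460e+01, -3.8739e+01,  7.0000e-02,  5.7000e-02,
       -0.0000e+00]), 'tool_pos': array([0.166, 0.602, 0.24 ]), 'tool_rot': array([-4.210e-01, -3.113e+00,  3.000e-03]), 'ft_force': array([0.01 , 0.052, 0.436]), 'torque': array([-0.027, -0.015, -0.016]), 'finger_gap': np.float64(0.997)}
scene [0.731 0.938 1.122] [[586.9, 0.0, 318.2], [0.0, 586.9, 239.4], [0.0, 0.0, 1.0]]
top [ 0.488 -0.026  1.347] [[495.1, 0.0, 318.4], [0.0, 495.1, 236.7], [0.0, 0.0, 1.0]]
wrist [0.089 0.623 0.384] [[371.6, 0.0, 319.1], [0.0, 371.6, 237.4], [0.0, 0.0, 1.0]]
```

View pics/top0.png

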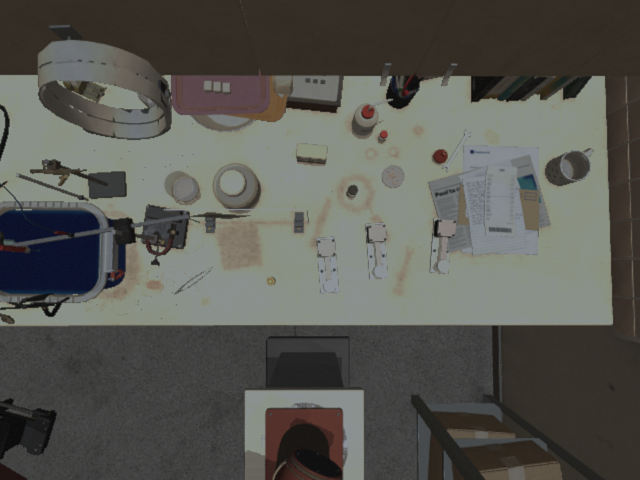

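View pics/scene0.png

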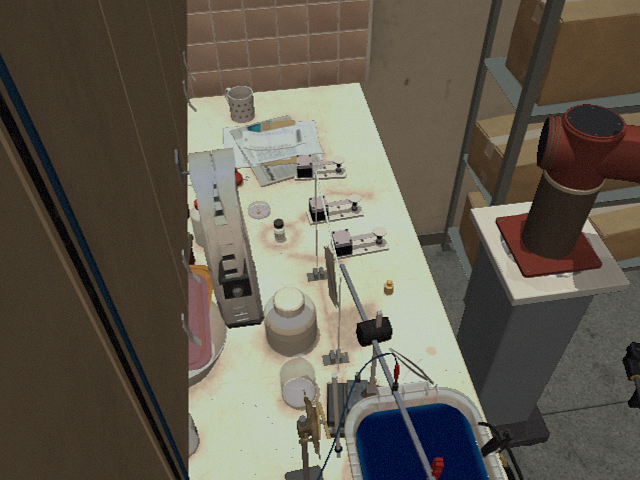

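View pics/wrist0.png

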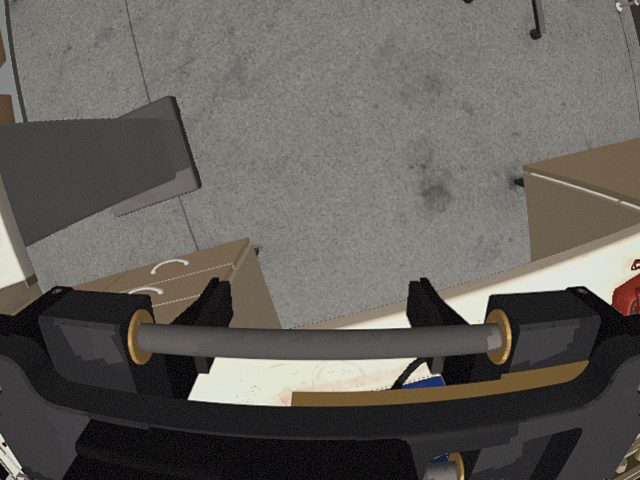

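```bash
python3 - <<'E'
import cv2
im=cv2.imread('pics/top0.png')
cv2.imwrite('pics/topc.png',cv2.resize(im[205:305,250:470],None,fx=3.6,fy=3.6,interpolation=cv2.INTER_CUBIC))
im=cv2.imread('pics/scene0.png')
cv2.imwrite('pics/scenec.png',cv2.resize(im[145:305,270:430],None,fx=3.7,fy=3.7,interpolation=cv2.INTER_CUBIC))
E
```

```text
(no output)
```

View pics/topc.png

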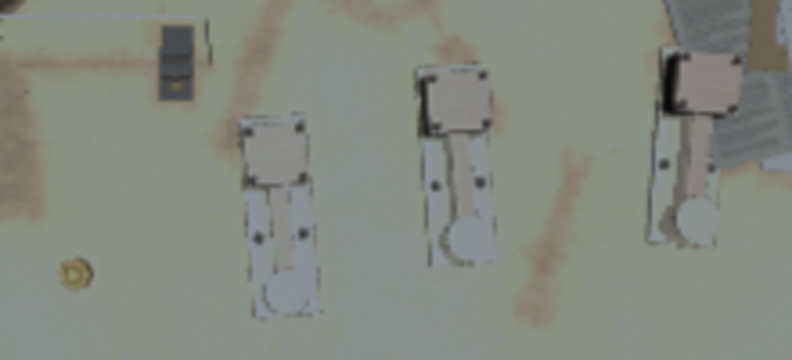

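View pics/scenec.png

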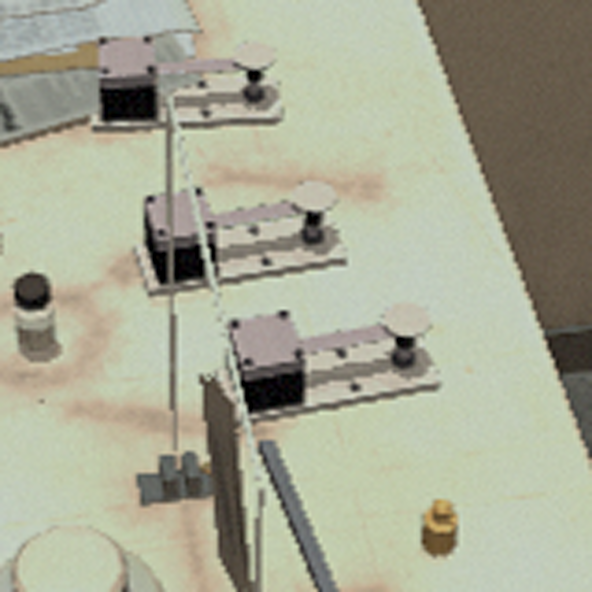

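```bash
python3 - <<'E'
from h import *
P={n:env.camera_params(n) for n in('top','scene')}
T=lambda u,v:(250+u/3.6,205+v/3.6)
S=lambda u,v:(270+u/3.7,145+v/3.7)
for nm,a,b,bl in [('L',(286,292),(407,320),(275,153)),('M',(468,241),(315,196),(459,98)),('R',(697,221),(255,55),(709,83))]:
    p=onz('top',*T(*a),.05,P['top']);q=onz('scene',*S(*b),.05,P['scene']);r=onz('top',*T(*bl),.055,P['top'])
    d=r-p; print(nm,p.round(4),q.round(4),'clamp',r.round(4),'dist',np.hypot(*d[:2]).round(4),'yaw',np.arctan2(d[1],d[0]).round(3))
print('w',onz('top',*T(76,273),.042,P['top']).round(4),onz('scene',*S(443,507),.042,P['scene']).round(4))
E
```

```text
L [ 0.4265 -0.0676  0.05  ] [ 0.4266 -0.0654  0.05  ] clamp [ 0.5272 -0.0598  0.055 ] dist 0.101 yaw 0.078
M [ 0.4632 -0.2001  0.05  ] [ 0.4643 -0.1988  0.05  ] clamp [ 0.567  -0.1937  0.055 ] dist 0.1041 yaw 0.061
R [ 0.4774 -0.3673  0.05  ] [ 0.4787 -0.365   0.05  ] clamp [ 0.5778 -0.3762  0.055 ] dist 0.1008 yaw -0.089
w [0.4403 0.0853 0.042 ] [0.4391 0.0934 0.042 ]
```

```bash
cat >> h.py <<'E'
def tri(a,b,P):
    c1,d1=ray('top',*a,P['top']);c2,d2=ray('scene',*b,P['scene'])
    A=np.stack([d1,-d2],1);k=np.linalg.lstsq(A,c2-c1,rcond=None)[0]
    p,q=c1+d1*k[0],c2+d2*k[1];return ((p+q)/2).round(3),np.linalg.norm(p-q).round(4)
E
python3 - <<'E'
from h import *
P={n:env.camera_params(n) for n in('top','scene')}
print('rod tip',tri((249,212),(341,265),P),'rod at stand',tri((125,229),(374,333),P))
# weight by colour
import cv2
for n,(y0,y1,x0,x1) in {'top':(268,295,258,285),'scene':(270,305,375,405)}.items():
    im=cv2.imread(f'pics/{n}0.png')[y0:y1,x0:x1]; h=cv2.cvtColor(im,cv2.COLOR_BGR2HSV)
    m=((h[...,1]>90)&(h[...,0]>10)&(h[...,0]<30)).astype(np.uint8); ys,xs=np.nonzero(m); print(n,xs.min()+x0,xs.max()+x0,ys.min()+y0,ys.max()+y0,xs.mean()+x0,ys.mean()+y0,len(xs))
    c=(xs.mean()+x0,ys.mean()+y0); print([onz(n,*c,z,P[n]).round(4) for z in (.021,.027)])
s=env.sense();R=cv2.Rodrigues(s['tool_rot'])[0];print(R.round(3))
E
```

```text
rod tip (array([0.587, 0.132, 0.179]), np.float64(0.0424)) rod at stand (array([0.558, 0.382, 0.276]), np.float64(0.0056))
top 268 274 278 283 270.73333333333335 280.46666666666664 15
[array([0.4405, 0.0881, 0.021 ]), array([0.4407, 0.0876, 0.027 ])]
scene 384 392 280 294 388.2844036697248 287.45871559633025 109
[array([0.4407, 0.0927, 0.021 ]), array([0.4423, 0.0973, 0.027 ])]
[[-0.964  0.266 -0.001]
 [ 0.266  0.964 -0.001]
 [ 0.    -0.002 -1.   ]]
```

```bash
python3 -m pendant '[1,0,-6.2,0,0,0,0, 1,0,-6.2,0,0,0,0, 1,0,-6.2,0,0,0,0, 1,0,-6.2,0,0,0,0, 1,0,0,0,0,0,-0.134, 1,0,0,0,0,0,-0.134, 1,0,0,0,0,0,0]' 10
```

```text
time: 1.02
tool_pos: [0.1001, 0.3633, 0.2416]
tool_rot: [0.003, 3.141, 0.001]
ft_force: [0.5, 1.1, -0.5]
finger_gap: 0.284
```

```bash
python3 -m pendant '[1,-4,-2.8,0,0,0,0, 1,-4,-2.8,0,0,0,0, 1,-4,-2.8,0,0,0,0, 1,-4,-2.8,0,0,0,0, 1,-3.3,-5,0,0,0,0, 1,-3.3,-5,0,0,0,0, 1,-3.3,-5,0,0,0,0, 1,-2.2,-5.5,0,0,0,0, 1,-2.2,-5.5,0,0,0,0, 1,-2.2,-5.5,0,0,0,0, 1,0,0,0,0,0,0]'
python3 - <<'E'
from h import *
save('wrist','w1.png')
E
```

```text
time: 2.4
tool_pos: [0.4254, -0.0672, 0.2411]
tool_rot: [-0.015, -3.14, 0.001]
ft_force: [-0.2, 0.8, -0.6]
finger_gap: 0.003
```

View pics/w1.png

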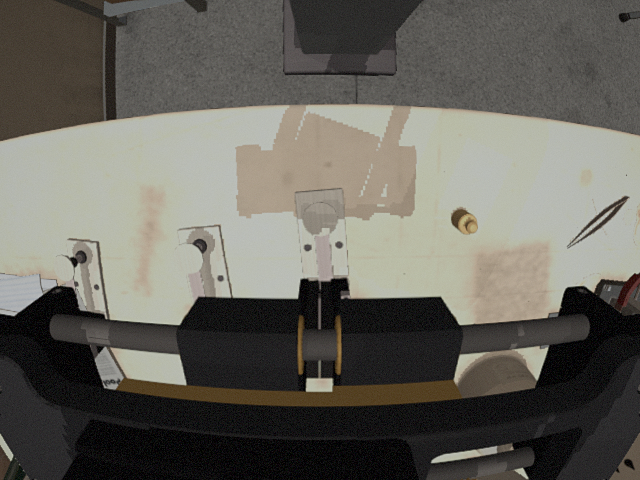

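```bash
python3 - <<'E'
from h import *
import cv2
im=cv2.imread('pics/w1.png')
print(onz('wrist',319,216,.05).round(4), 'w',onz('wrist',466,222,.021).round(4))
a=cv2.resize(im[175:295,50:350],None,fx=2.66,fy=2.66,interpolation=cv2.INTER_CUBIC)
b=cv2.resize(im[190:250,430:510],None,fx=3,fy=3,interpolation=cv2.INTER_CUBIC); 
a=np.vstack([a,np.zeros((185,a.shape[1],3),np.uint8)]); a[-180:,:240]=b
cv2.imwrite('pics/w1c.png',a)
E
```

```text
[ 0.4268 -0.0662  0.05  ] w [0.4404 0.0904 0.021 ]
```

View pics/w1c.png

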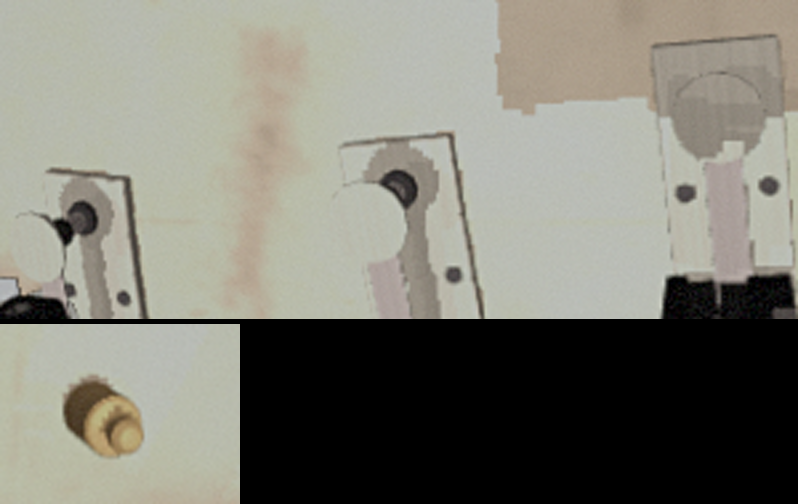

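```bash
python3 - <<'E'
from h import *
print(onz('wrist',188,258.5,.05).round(4),onz('wrist',50+37/2.66,175+247/2.66,.05).round(4))
E
python3 -m pendant '[1,-0.2,0,5,0,0,0, 1,0,0,5,0,0,0, 1,0,0,4,0,0,0, 1,0,0,2.3,0,0,0, 1,0,0,0,0,0,0, 1,0,0,0,0,0,0]'
```

```text
[ 0.4685 -0.1976  0.05  ] [ 0.482  -0.3625  0.05  ]
time: 3.2
tool_pos: [0.4274, -0.0632, 0.0796]
tool_rot: [0.0, 3.14, -0.0]
ft_force: [0.6, -0.1, -0.2]
finger_gap: 0.008
```

```bash
python3 -m pendant '[1,0,-0.35,0.8,0,0,0, 1,0,0,0,0,0,0, 1,0,0,0,0,0,0]'; python3 -m pendant '[1,0,0,0.4,0,0,0, 1,0,0,0.4,0,0,0, 1,0,0,0,0,0,0]'
```

```text
time: 3.58
tool_pos: [0.4269, -0.0675, 0.0708]
tool_rot: [0.002, 3.141, -0.0]
ft_force: [0.2, -0.4, -0.5]
finger_gap: 0.007
time: 3.95
tool_pos: [0.4269, -0.0674, 0.0624]
tool_rot: [0.001, 3.142, -0.0]
ft_force: [-0.2, -0.5, 1.7]
finger_gap: 0.007
```

```bash
python3 -m pendant '[1,0,0,0.2,0,0,0, 1,0,0,0,0,0,0]'; python3 -m pendant '[1,0,0,0.1,0,0,0, 1,0,0,0,0,0,0]'
```

```text
time: 4.2
tool_pos: [0.4269, -0.0674, 0.0606]
tool_rot: [0.001, 3.141, -0.0]
ft_force: [0.6, 0.4, 2.9]
finger_gap: 0.003
time: 4.45
tool_pos: [0.4269, -0.0674, 0.0596]
tool_rot: [0.001, 3.141, -0.0]
ft_force: [0.3, 0.2, 3.2]
finger_gap: 0.005
```

```bash
python3 -m pendant '[1,0,0,0.1,0,0,0, 1,0,0,0,0,0,0]'; python3 -m pendant '[1,0,0,0.1,0,0,0, 1,0,0,0,0,0,0]';python3 -m pendant '[1,0,0,0.1,0,0,0, 1,0,0,0,0,0,0]'
```

```text
time: 4.7
tool_pos: [0.4269, -0.0674, 0.0587]
tool_rot: [0.001, 3.141, -0.0]
ft_force: [-1.3, -0.8, 4.5]
finger_gap: 0.004
time: 4.95
tool_pos: [0.427, -0.0674, 0.0578]
tool_rot: [0.001, 3.141, -0.0]
ft_force: [-2.1, -1.5, 5.9]
finger_gap: 0.008
time: 5.2
tool_pos: [0.4271, -0.0675, 0.057]
tool_rot: [0.001, 3.141, -0.0]
ft_force: [-1.8, -0.4, 7.5]
finger_gap: 0.007
```

```bash
python3 -m pendant '[1,0,0,0.1,0,0,0, 1,0,0,0,0,0,0]'; python3 -m pendant '[1,0,0,0.1,0,0,0, 1,0,0,0,0,0,0]'
```

```text
time: 5.45
tool_pos: [0.4272, -0.0675, 0.0562]
tool_rot: [0.001, 3.141, -0.0]
ft_force: [-1.7, -0.8, 10.0]
finger_gap: 0.008
time: 5.7
tool_pos: [0.4273, -0.0675, 0.0554]
tool_rot: [0.001, 3.141, -0.0]
ft_force: [-3.0, 0.0, 12.4]
finger_gap: 0.004
```

```bash
python3 -m pendant '[1,0,0,0,0,0,0, 1,0,0,0,0,0,0]'; python3 -m pendant '[1,0,0,0.05,0,0,0, 1,0,0,0,0,0,0]'
```

```text
time: 5.95
tool_pos: [0.4273, -0.0675, 0.0555]
tool_rot: [0.001, 3.141, -0.001]
ft_force: [-2.3, -0.4, 12.0]
finger_gap: 0.002
time: 6.2
tool_pos: [0.4274, -0.0675, 0.055]
tool_rot: [0.001, 3.141, -0.001]
ft_force: [-2.6, 0.7, 12.1]
finger_gap: 0.004
```

```bash
python3 -m pendant '[1,0,0,0.05,0,0,0, 1,0,0,0,0,0,0]'; python3 -m pendant '[1,0,0,0.05,0,0,0, 1,0,0,0,0,0,0]'
```

```text
time: 6.45
tool_pos: [0.4274, -0.0675, 0.0547]
tool_rot: [0.001, 3.141, -0.001]
ft_force: [-4.1, -0.2, 13.8]
finger_gap: 0.009
time: 6.7
tool_pos: [0.4275, -0.0675, 0.0542]
tool_rot: [0.001, 3.141, -0.001]
ft_force: [-4.3, 0.8, 14.7]
finger_gap: 0.006
```

```bash
python3 -m pendant '[1,0,0,0.04,0,0,0, 1,0,0,0,0,0,0, 1,0,0,0,0,0,0]'; python3 -m pendant '[1,0,0,0,0,0,0,1,0,0,0,0,0,0]';  python3 -m pendant '[1,0,0,0,0,0,0,1,0,0,0,0,0,0]';python3 - <<'E'
from h import *
save('scene','s1.png')
import cv2
im=cv2.imread('pics/s1.png')
cv2.imwrite('pics/s1c.png',cv2.resize(im[145:305,270:430],None,fx=3.7,fy=3.7,interpolation=cv2.INTER_CUBIC))
E
```

```text
time: 7.08
tool_pos: [0.4275, -0.0675, 0.054]
tool_rot: [0.001, 3.141, -0.001]
ft_force: [-4.3, 0.9, 14.7]
finger_gap: 0.002
time: 7.32
tool_pos: [0.4275, -0.0675, 0.054]
tool_rot: [0.001, 3.141, -0.001]
ft_force: [-4.1, 0.4, 15.3]
finger_gap: 0.005
time: 7.58
tool_pos: [0.4275, -0.0675, 0.054]
tool_rot: [0.001, 3.141, -0.001]
ft_force: [-4.6, 0.4, 14.6]
finger_gap: 0.006
```

View pics/s1c.png

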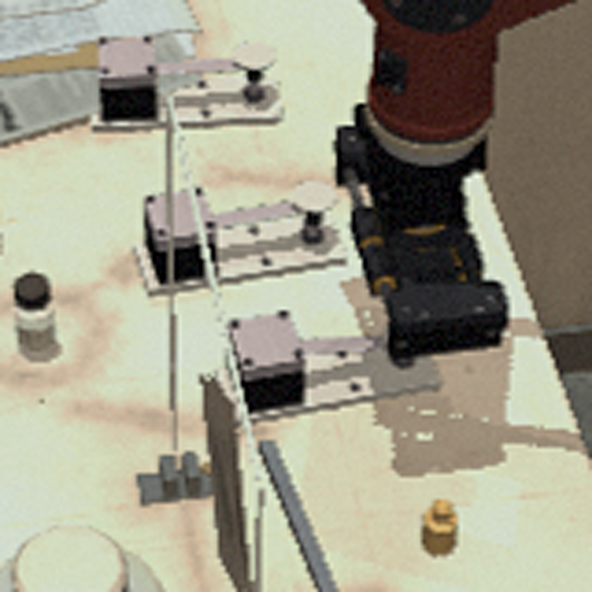

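```bash
python3 -m pendant '[1,0,0,-0.5,0,0,0, 1,0,0,-1,0,0,0, 1,0,0,-2.5,0,0,0, 1,-1.8,-4.8,-1,0,0,0, 1,-1.9,-4.8,0,0,0,0, 1,0,-3.5,0,0,0,0, 1,0,0,0,0,0,0]'
python3 - <<'E'
from h import *
save('wrist','w2.png')
import cv2
im=cv2.imread('pics/w2.png');cv2.imwrite('pics/w2c.png',cv2.resize(im[130:300,120:520],None,fx=2,fy=2,interpolation=cv2.INTER_CUBIC))
E
```

```text
time: 8.5
tool_pos: [0.4634, -0.2001, 0.1024]
tool_rot: [-0.006, -3.141, -0.0]
ft_force: [-0.3, 0.8, 0.4]
finger_gap: 0.004
```

View pics/w2c.png

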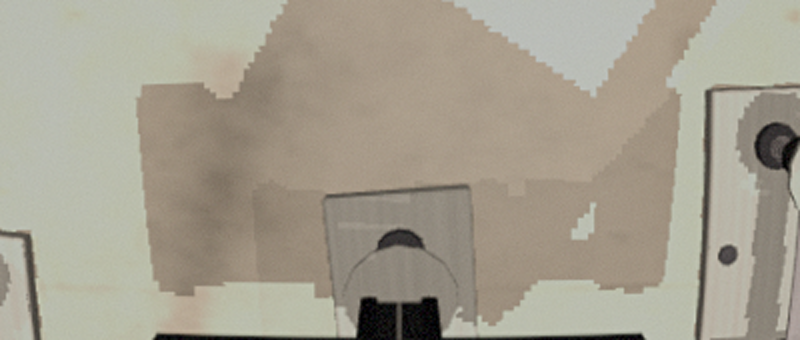

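```bash
python3 - <<'E'
from h import *
for u,v in [(401,245),(344,295),(459,295),(401,297)]:
    print(onz('wrist',120+u/2,130+v/2,.05).round(4))
E
```

```text
[ 0.4522 -0.1988  0.05  ]
[ 0.4673 -0.2151  0.05  ]
[ 0.4674 -0.1822  0.05  ]
[ 0.4679 -0.1988  0.05  ]
```

```bash
python3 -m pendant '[1,-0.26,0.14,2.8,0,0,0, 1,0,0,0,0,0,0, 1,0,0,0.2,0,0,0, 1,0,0,0,0,0,0]'; python3 -m pendant '[1,0,0,0.3,0,0,0, 1,0,0,0.3,0,0,0, 1,0,0,0,0,0,0, 1,0,0,0,0,0,0]'; python3 -m pendant '[1,0,0,0.2,0,0,0, 1,0,0,0,0,0,0]'
```

```text
time: 9.05
tool_pos: [0.4667, -0.1968, 0.0735]
tool_rot: [0.0, 3.141, -0.001]
ft_force: [-0.2, 0.6, 0.1]
finger_gap: 0.008
time: 9.55
tool_pos: [0.4666, -0.1971, 0.0669]
tool_rot: [0.001, 3.141, -0.001]
ft_force: [0.0, 0.5, 1.1]
finger_gap: 0.005
time: 9.8
tool_pos: [0.4665, -0.1971, 0.0648]
tool_rot: [0.001, 3.141, -0.001]
ft_force: [0.4, -0.2, 3.0]
finger_gap: 0.004
```

```bash
python3 -m pendant '[1,0,0,0.2,0,0,0, 1,0,0,0,0,0,0]'; python3 -m pendant '[1,0,0,0.2,0,0,0, 1,0,0,0,0,0,0]'; python3 -m pendant '[1,0,0,0.1,0,0,0, 1,0,0,0,0,0,0]'
```

```text
time: 10.05
tool_pos: [0.4664, -0.1971, 0.0628]
tool_rot: [0.001, 3.141, -0.001]
ft_force: [0.3, -1.3, 4.2]
finger_gap: 0.01
time: 10.3
tool_pos: [0.4665, -0.1972, 0.0609]
tool_rot: [0.001, 3.141, -0.001]
ft_force: [-0.7, 0.4, 6.0]
finger_gap: -0.001
time: 10.55
tool_pos: [0.4665, -0.1971, 0.06]
tool_rot: [0.001, 3.141, -0.001]
ft_force: [-1.0, -1.0, 6.6]
finger_gap: 0.008
```

```bash
python3 -m pendant '[1,0,0,0.1,0,0,0, 1,0,0,0,0,0,0]'; python3 -m pendant '[1,0,0,0.1,0,0,0, 1,0,0,0,0,0,0]'
```

```text
time: 10.8
tool_pos: [0.4665, -0.1972, 0.0591]
tool_rot: [0.001, 3.141, -0.001]
ft_force: [-1.0, -0.5, 6.9]
finger_gap: 0.007
time: 11.05
tool_pos: [0.4665, -0.1972, 0.0582]
tool_rot: [0.001, 3.141, -0.001]
ft_force: [-1.4, 0.1, 8.6]
finger_gap: 0.007
```

```bash
python3 -m pendant '[1,0,0,0.1,0,0,0, 1,0,0,0,0,0,0]'; python3 -m pendant '[1,0,0,0.1,0,0,0, 1,0,0,0,0,0,0]'
```

```text
time: 11.3
tool_pos: [0.4666, -0.1972, 0.0573]
tool_rot: [0.001, 3.141, -0.001]
ft_force: [-2.2, 0.1, 8.3]
finger_gap: 0.003
time: 11.55
tool_pos: [0.4667, -0.1972, 0.0566]
tool_rot: [0.001, 3.141, -0.001]
ft_force: [-2.7, 0.8, 10.7]
finger_gap: 0.006
```

```bash
python3 -m pendant '[1,0,0,0.1,0,0,0, 1,0,0,0,0,0,0]'; python3 -m pendant '[1,0,0,0.05,0,0,0, 1,0,0,0,0,0,0]'
```

```text
time: 11.8
tool_pos: [0.4668, -0.1973, 0.0558]
tool_rot: [0.001, 3.141, -0.001]
ft_force: [-3.3, -0.0, 12.7]
finger_gap: 0.006
time: 12.05
tool_pos: [0.4668, -0.1973, 0.0555]
tool_rot: [0.001, 3.141, -0.001]
ft_force: [-3.9, 1.5, 13.1]
finger_gap: 0.006
```

```bash
python3 -m pendant '[1,0,0,0.08,0,0,0, 1,0,0,0,0,0,0]'; python3 -m pendant '[1,0,0,0.05,0,0,0, 1,0,0,0,0,0,0]'
```

```text
time: 12.3
tool_pos: [0.4669, -0.1973, 0.0549]
tool_rot: [0.001, 3.141, -0.001]
ft_force: [-3.5, 1.2, 15.9]
finger_gap: 0.004
time: 12.55
tool_pos: [0.467, -0.1974, 0.0545]
tool_rot: [0.001, 3.141, -0.001]
ft_force: [-3.7, 1.5, 15.6]
finger_gap: 0.008
```

```bash
python3 -m pendant '[1,0,0,0,0,0,0,1,0,0,0,0,0,0,1,0,0,0,0,0,0]';python3 -m pendant '[1,0,0,0,0,0,0,1,0,0,0,0,0,0,1,0,0,0,0,0,0]'
python3 -m pendant '[1,0,0,-0.5,0,0,0, 1,0,0,-1,0,0,0, 1,0,0,-2.5,0,0,0, 1,-0.3,-4.3,-1,0,0,0, 1,-0.3,-4.3,0,0,0,0, 1,-0.3,-4.3,0,0,0,0, 1,-0.3,-4,0,0,0,0, 1,0,0,0,0,0,0, 1,0,0,0,0,0,0]'
python3 - <<'E'
from h import *
save('wrist','w3.png')
import cv2
im=cv2.imread('pics/w3.png');cv2.imwrite('pics/w3c.png',cv2.resize(im[130:300,120:520],None,fx=2,fy=2,interpolation=cv2.INTER_CUBIC))
E
```

```text
time: 12.92
tool_pos: [0.467, -0.1974, 0.0545]
tool_rot: [0.001, 3.141, -0.001]
ft_force: [-3.7, 1.8, 16.0]
finger_gap: 0.007
time: 13.3
tool_pos: [0.4669, -0.1973, 0.0545]
tool_rot: [0.001, 3.141, -0.001]
ft_force: [-4.4, 1.3, 15.8]
finger_gap: 0.007
time: 14.42
tool_pos: [0.4774, -0.3649, 0.1017]
tool_rot: [-0.002, -3.14, -0.003]
ft_force: [-0.8, 0.0, -0.3]
finger_gap: 0.007
```

View pics/w3c.png

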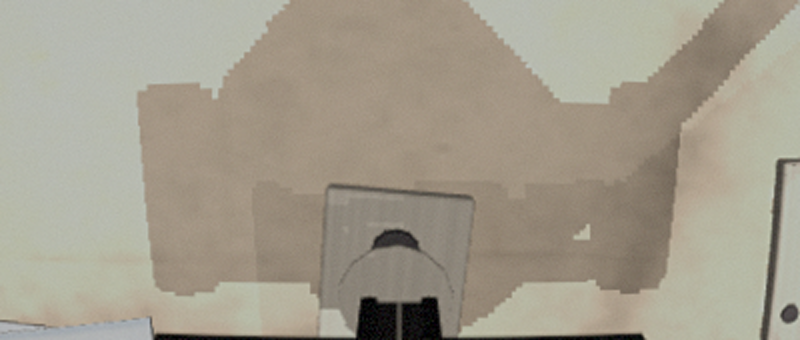

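```bash
python3 - <<'E'
from h import *
for u,v in [(397,246),(396.5,296)]: print(onz('wrist',120+u/2,130+v/2,.05).round(4))
E
python3 -m pendant '[1,-0.25,-0.1,2.8,0,0,0, 1,0,0,0,0,0,0, 1,0,0,0.2,0,0,0, 1,0,0,0,0,0,0]'; python3 -m pendant '[1,0,0,0.3,0,0,0, 1,0,0,0.3,0,0,0, 1,0,0,0,0,0,0, 1,0,0,0,0,0,0]'; python3 -m pendant '[1,0,0,0.2,0,0,0, 1,0,0,0,0,0,0]'
```

```text
[ 0.4669 -0.3658  0.05  ]
[ 0.4821 -0.366   0.05  ]
time: 14.98
tool_pos: [0.4811, -0.367, 0.0737]
tool_rot: [0.001, 3.141, -0.001]
ft_force: [0.3, -0.0, 0.5]
finger_gap: 0.007
time: 15.48
tool_pos: [0.4809, -0.3672, 0.0672]
tool_rot: [0.001, 3.141, -0.001]
ft_force: [-0.1, 0.6, 1.8]
finger_gap: 0.007
time: 15.72
tool_pos: [0.4808, -0.3672, 0.065]
tool_rot: [0.001, 3.141, -0.001]
ft_force: [-0.0, 0.1, 4.2]
finger_gap: 0.007
```

```bash
python3 -m pendant '[1,0,0,0.2,0,0,0, 1,0,0,0,0,0,0]'; python3 -m pendant '[1,0,0,0.1,0,0,0, 1,0,0,0,0,0,0]'; python3 -m pendant '[1,0,0,0.1,0,0,0, 1,0,0,0,0,0,0]'
```

```text
time: 15.98
tool_pos: [0.4807, -0.3672, 0.063]
tool_rot: [0.001, 3.141, -0.001]
ft_force: [-2.0, -0.6, 4.6]
finger_gap: 0.004
time: 16.23
tool_pos: [0.4808, -0.3672, 0.0622]
tool_rot: [0.001, 3.141, -0.001]
ft_force: [-1.3, -0.5, 6.3]
finger_gap: 0.006
time: 16.48
tool_pos: [0.4808, -0.3672, 0.0613]
tool_rot: [0.001, 3.141, -0.001]
ft_force: [-2.0, -0.4, 6.9]
finger_gap: 0.003
```

```bash
python3 -m pendant '[1,0,0,0.1,0,0,0, 1,0,0,0,0,0,0]'; python3 -m pendant '[1,0,0,0.1,0,0,0, 1,0,0,0,0,0,0]'
```

```text
time: 16.73
tool_pos: [0.4808, -0.3672, 0.0604]
tool_rot: [0.001, 3.141, -0.001]
ft_force: [-1.9, -0.2, 6.9]
finger_gap: 0.008
time: 16.98
tool_pos: [0.4808, -0.3673, 0.0596]
tool_rot: [0.001, 3.141, -0.001]
ft_force: [-2.0, -0.4, 9.1]
finger_gap: 0.005
```

```bash
python3 -m pendant '[1,0,0,0.1,0,0,0, 1,0,0,0,0,0,0]'; python3 -m pendant '[1,0,0,0.1,0,0,0, 1,0,0,0,0,0,0]'
```

```text
time: 17.23
tool_pos: [0.4809, -0.3673, 0.0589]
tool_rot: [0.001, 3.141, -0.001]
ft_force: [-1.5, 1.1, 10.6]
finger_gap: 0.003
time: 17.48
tool_pos: [0.4809, -0.3674, 0.0582]
tool_rot: [0.001, 3.141, -0.001]
ft_force: [-2.9, 0.8, 11.4]
finger_gap: 0.008
```

```bash
python3 -m pendant '[1,0,0,0.05,0,0,0, 1,0,0,0,0,0,0]'; python3 -m pendant '[1,0,0,0.05,0,0,0, 1,0,0,0,0,0,0]'
```

```text
time: 17.73
tool_pos: [0.481, -0.3674, 0.0579]
tool_rot: [0.001, 3.141, -0.001]
ft_force: [-3.3, 0.8, 12.9]
finger_gap: 0.005
time: 17.98
tool_pos: [0.481, -0.3675, 0.0575]
tool_rot: [0.001, 3.141, -0.002]
ft_force: [-4.2, 1.6, 14.1]
finger_gap: 0.011
```

```bash
python3 -m pendant '[1,0,0,0.07,0,0,0, 1,0,0,0,0,0,0]'; python3 -m pendant '[1,0,0,0,0,0,0, 1,0,0,0,0,0,0,1,0,0,0,0,0,0]'; python3 -m pendant '[1,0,0,0,0,0,0, 1,0,0,0,0,0,0,1,0,0,0,0,0,0]'
```

```text
time: 18.23
tool_pos: [0.481, -0.3675, 0.057]
tool_rot: [0.001, 3.141, -0.002]
ft_force: [-4.1, 1.4, 15.3]
finger_gap: 0.005
time: 18.6
tool_pos: [0.481, -0.3675, 0.0571]
tool_rot: [0.001, 3.141, -0.002]
ft_force: [-4.5, 2.5, 14.1]
finger_gap: 0.003
time: 18.98
tool_pos: [0.481, -0.3675, 0.0571]
tool_rot: [0.001, 3.141, -0.002]
ft_force: [-4.3, 1.3, 15.1]
finger_gap: 0.008
```

```bash
python3 -m pendant '[1,0,0,-0.5,0,0,0, 1,0,0,-1,0,0,0, 1,0,0,-3.5,0,0,0, 1,0.5,3.5,-4,0,0,0, 1,0.5,6,0,0,0,0, 1,0.5,6,0,0,0,0, 1,0.5,6,0,0,0,0, -0.2,0.5,6,0,0,0,0, -0.2,0.5,6,0,0,0,0, -0.2,0.5,6,0,0,0,0, -0.2,0.5,6,0,0,0,0, -0.2,0,0,0,0,0,0]' 12
python3 - <<'E'
from h import *
save('wrist','w4.png'); s=env.sense(); print(s['tool_pos'],s['finger_gap'])
E
```

```text
time: 20.48
tool_pos: [0.4393, 0.0919, 0.1445]
tool_rot: [0.009, -3.14, -0.002]
ft_force: [-0.4, -0.3, -0.1]
finger_gap: 0.49
[0.43992237 0.08991204 0.14457627] 0.531157043043008
```

View pics/w4.png

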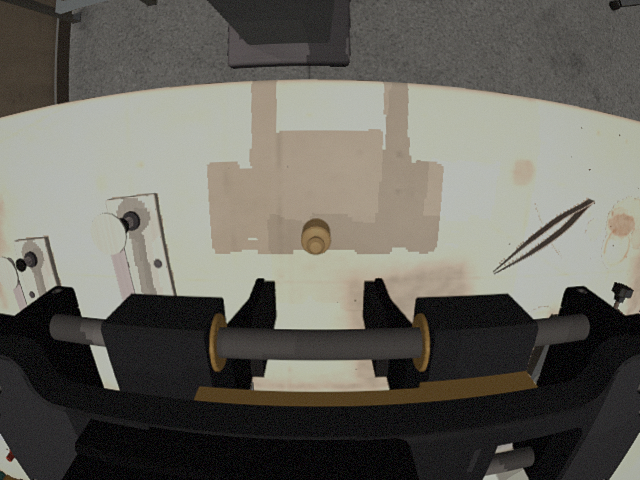

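```bash
python3 - <<'E'
from h import *
import cv2
im=cv2.imread('pics/w4.png');cv2.imwrite('pics/w4c.png',cv2.resize(im[205:270,275:360],None,fx=7,fy=7,interpolation=cv2.INTER_CUBIC))
print(env.sense()['tool_pos'],onz('wrist',316,246,.042).round(4))
E
```

```text
[0.43992237 0.08991204 0.14457627] [0.4419 0.0867 0.042 ]
```

View pics/w4c.png

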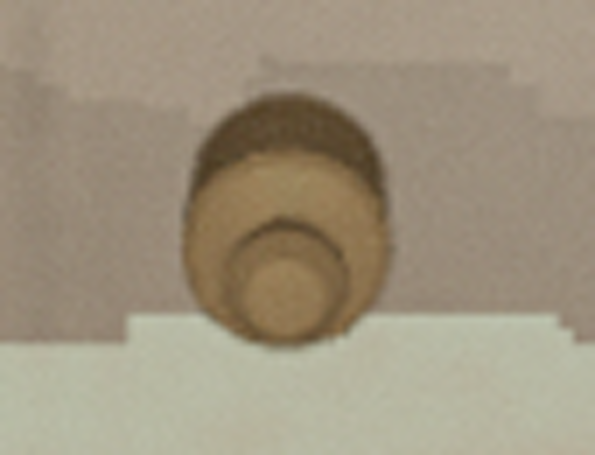

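```bash
python3 -m pendant '[-0.2,-0.1,-0.2,4,0,0,0, -0.2,0,0,4,0,0,0, -0.2,0,0,3,0,0,0, -0.2,0,0,1,0,0,0, -0.2,0,0,0,0,0,0, -0.2,0,0,0,0,0,0]' 12
```

```text
time: 21.28
tool_pos: [0.4432, 0.0857, 0.0264]
tool_rot: [0.002, 3.139, 0.0]
ft_force: [-0.3, -0.3, -0.2]
finger_gap: 0.601
```

```bash
python3 -m pendant '[-0.2,0.18,0.15,0.2,0,0,0, -0.2,0,0,0,0,0,0, -0.2,0,0,0,0,0,0]' 12;  python3 - <<'E'
from h import *
save('wrist','w5.png')
import cv2
im=cv2.imread('pics/w5.png');cv2.imwrite('pics/w5c.png',cv2.resize(im[200:400,200:440],None,fx=3,fy=3,interpolation=cv2.INTER_CUBIC))
E
```

```text
time: 21.65
tool_pos: [0.4404, 0.0877, 0.0234]
tool_rot: [0.001, 3.141, -0.0]
ft_force: [0.6, 0.9, 0.8]
finger_gap: 0.597
```

View pics/w5c.png

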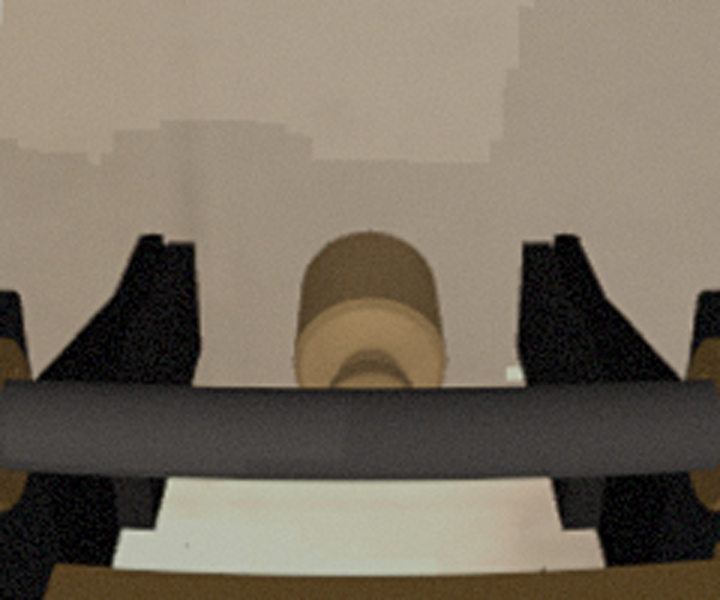

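```bash
python3 -m pendant '[0.2,0,0.1,0,0,0,0, 0.6,0,0,0,0,0,0, 1,0,0,0,0,0,0, 1,0,0,0,0,0,0, 1,0,0,0,0,0,0, 1,0,0,0,0,0,0]' 12; python3 -m pendant '[1,0,0,-1,0,0,0, 1,0,0,-3,0,0,0, 1,0,0,-4,0,0,0, 1,0,0,0,0,0,0]';  python3 - <<'E'
from h import *
save('wrist','w6.png')
import cv2
im=cv2.imread('pics/w6.png');cv2.imwrite('pics/w6c.png',cv2.resize(im[200:400,200:440],None,fx=3,fy=3,interpolation=cv2.INTER_CUBIC))
im=save('scene','s6.png')[:,:,::-1];cv2.imwrite('pics/s6c.png',cv2.resize(im[200:320,300:460],None,fx=4,fy=4,interpolation=cv2.INTER_CUBIC))
E
```

```text
time: 22.45
tool_pos: [0.4402, 0.0886, 0.0231]
tool_rot: [-0.001, -3.142, -0.0]
ft_force: [-0.1, -0.4, 0.4]
finger_gap: 0.248
time: 22.95
tool_pos: [0.4431, 0.0887, 0.107]
tool_rot: [0.001, 3.134, 0.0]
ft_force: [-0.0, 0.4, -0.8]
finger_gap: 0.248
```

View pics/w6c.png

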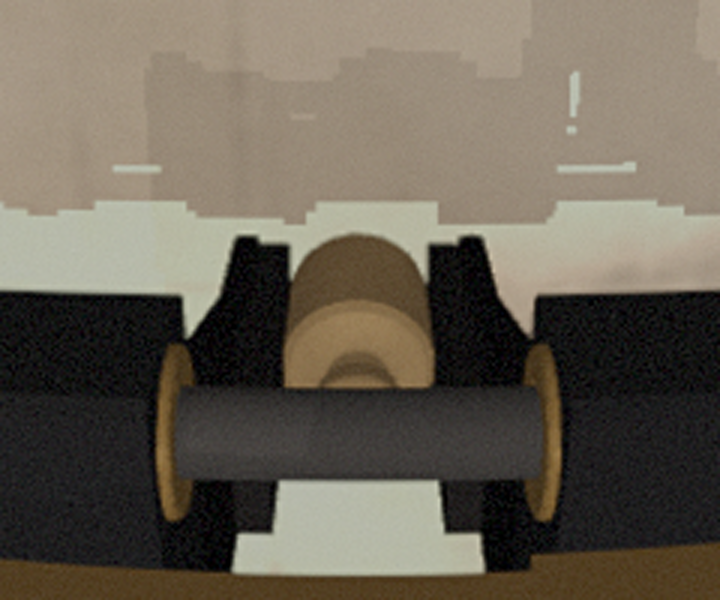

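View pics/s6c.png

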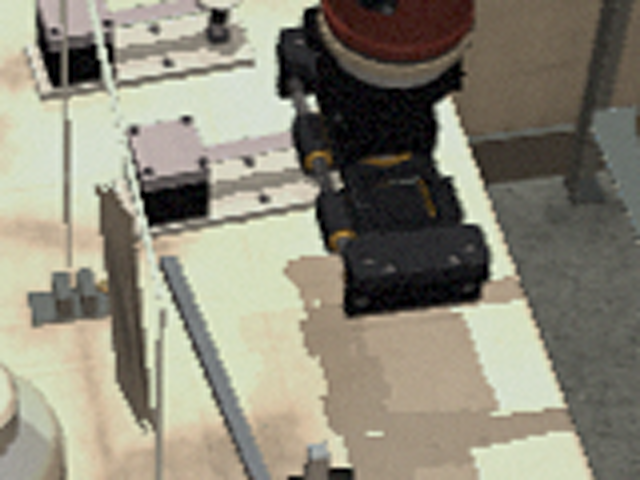

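```bash
python3 - <<'E'
from h import *
import json
print(env.sense()['tool_pos'].round(4))
z=env.sense()['tool_pos'][2]-.0231
print(onz('wrist',200+357/3,200+232/3,z).round(4))
print(onz('wrist',200+359/3,200+302/3,z+.028).round(4))
E
python3 -m pendant '[1,0.3,-2.5,-1,0,0,0, 1,0.3,-4.5,-1,0,0,0, 1,0.3,-4.5,0,0,0,0, 1,0.3,-3,0,0,0,0, 1,0.2,-1,0,0,0,0, 1,0,0,0,0,0,0, 1,0,0,0,0,0,0]'
python3 - <<'E'
from h import *
save('wrist','w7.png')
import cv2
im=cv2.imread('pics/w7.png');cv2.imwrite('pics/w7c.png',cv2.resize(im[180:380,200:440],None,fx=3,fy=3,interpolation=cv2.INTER_CUBIC))
E
```

```text
[0.4404 0.0886 0.1035]
[0.4321 0.0875 0.0804]
[0.4306 0.0878 0.1084]
time: 23.92
tool_pos: [0.4258, -0.0654, 0.1226]
tool_rot: [-0.0, -3.141, -0.001]
ft_force: [0.0, 0.6, -1.3]
finger_gap: 0.25
```

View pics/w7c.png

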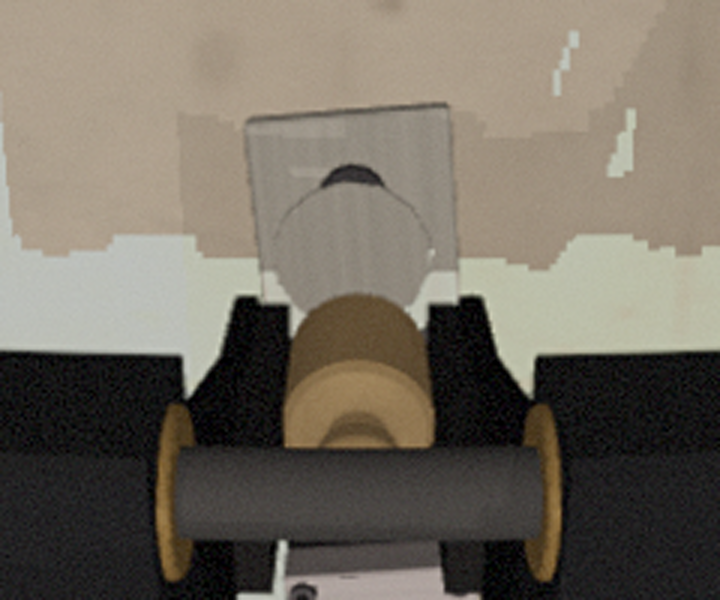

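```bash
python3 - <<'E'
from h import *
s=env.sense()['tool_pos']; print(s.round(4)); z=s[2]-.0231
f=lambda u,v,z: onz('wrist',200+u/3,180+v/3,z).round(4)
print('w front',f(358,294,z),'L/R bottom',f(290,335,z),f(430,335,z))
print('pan front',f(355,180,.05),f(275,250,.05),f(434,250,.05))
E
```

```text
[ 0.4259 -0.0654  0.1228]
w front [ 0.418  -0.0663  0.0997] L/R bottom [ 0.4254 -0.0775  0.0997] [ 0.4254 -0.0545  0.0997]
pan front [ 0.4142 -0.0669  0.05  ] [ 0.4295 -0.0835  0.05  ] [ 0.4295 -0.0505  0.05  ]
```

```bash
python3 -m pendant '[1,-0.12,-0.1,2.5,0,0,0, 1,0,0,1.5,0,0,0, 1,0,0,0.5,0,0,0, 1,0,0,0,0,0,0, 1,0,0,0,0,0,0]'
python3 - <<'E'
from h import *
save('wrist','w8.png')
import cv2
im=cv2.imread('pics/w8.png');cv2.imwrite('pics/w8c.png',cv2.resize(im[180:380,200:440],None,fx=3,fy=3,interpolation=cv2.INTER_CUBIC))
E
```

```text
time: 24.6
tool_pos: [0.4278, -0.0675, 0.0788]
tool_rot: [0.001, 3.141, -0.001]
ft_force: [0.8, -0.1, -1.3]
finger_gap: 0.247
```

View pics/w8c.png

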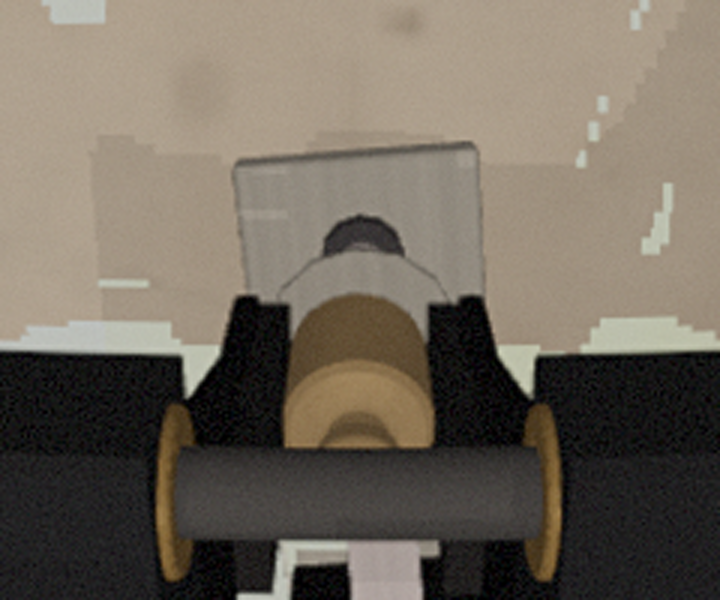

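```bash
python3 - <<'E'
from h import *
s=env.sense()['tool_pos']; print(s.round(4)); z=s[2]-.0231
f=lambda u,v,z: onz('wrist',200+u/3,180+v/3,z).round(4)
print('w front',f(358,294,z))
print('pan front',f(363,250,.05),f(282,297,.05),f(448,297,.05))
E
```

```text
[ 0.4279 -0.0676  0.0789]
w front [ 0.42   -0.0685  0.0558]
pan front [ 0.4145 -0.0677  0.05  ] [ 0.423  -0.0813  0.05  ] [ 0.4231 -0.0534  0.05  ]
```

```bash
python3 -m pendant '[1,0,0.08,0.4,0,0,0, 1,0,0,0.2,0,0,0, 1,0,0,0,0,0,0,1,0,0,0,0,0,0]';python3 -m pendant '[1,0,0,0.15,0,0,0, 1,0,0,0.15,0,0,0, 1,0,0,0,0,0,0,1,0,0,0,0,0,0]'
```

```text
time: 25.15
tool_pos: [0.4272, -0.0666, 0.0721]
tool_rot: [-0.001, -3.141, -0.0]
ft_force: [-0.6, -0.8, -0.3]
finger_gap: 0.25
time: 25.65
tool_pos: [0.4273, -0.0666, 0.0692]
tool_rot: [-0.001, -3.142, 0.0]
ft_force: [-1.3, -0.1, 0.1]
finger_gap: 0.251
```

```bash
python3 -m pendant '[0.45,0,0,0,0,0,0, 0.38,0,0,0,0,0,0, 0.3,0,0,0,0,0,0, 0.1,0,0,0,0,0,0, -0.1,0,0,0,0,0,0, -0.2,0,0,0,0,0,0]'
python3 - <<'E'
from h import *
save('wrist','w9.png')
import cv2
im=cv2.imread('pics/w9.png');cv2.imwrite('pics/w9c.png',cv2.resize(im[180:380,200:440],None,fx=3,fy=3,interpolation=cv2.INTER_CUBIC))
E
```

```text
time: 26.4
tool_pos: [0.4273, -0.0666, 0.0691]
tool_rot: [0.001, 3.142, 0.0]
ft_force: [0.6, 0.5, -0.5]
finger_gap: 0.562
```

View pics/w9c.png

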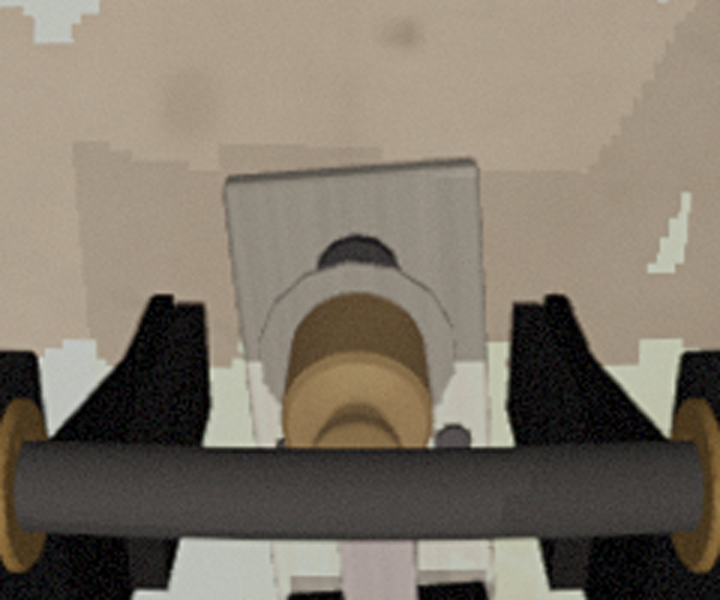

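Standing upright and centred on the pan, with the pads clear on both sides. Next I lift straight up and check.

```bash
python3 -m pendant '[-0.2,0,0,-0.5,0,0,0, -0.2,0,0,-2,0,0,0, -0.2,0,0,-4,0,0,0, -0.2,0,0,-4,0,0,0, -0.2,2,0,-3,0,0,0, -0.2,0,5,0,0,0,0, -0.2,0,5,0,0,0,0, -0.2,0,0,0,0,0,0]'
python3 - <<'E'
from h import *
import cv2
im=save('wrist','w10.png')[:,:,::-1];cv2.imwrite('pics/w10c.png',cv2.resize(im[150:300,100:400],None,fx=2.6,fy=2.6,interpolation=cv2.INTER_CUBIC))
im=save('scene','s10.png')[:,:,::-1];cv2.imwrite('pics/s10c.png',cv2.resize(im[145:305,270:430],None,fx=3.7,fy=3.7,interpolation=cv2.INTER_CUBIC))
im=save('top','t10.png')[:,:,::-1];cv2.imwrite('pics/t10c.png',cv2.resize(im[205:305,250:470],None,fx=3.6,fy=3.6,interpolation=cv2.INTER_CUBIC))
E
```

```text
time: 27.45
tool_pos: [0.4071, 0.0359, 0.2046]
tool_rot: [-0.006, 3.141, 0.001]
ft_force: [-0.1, 0.9, -0.7]
finger_gap: 0.604
```

View pics/w10c.png

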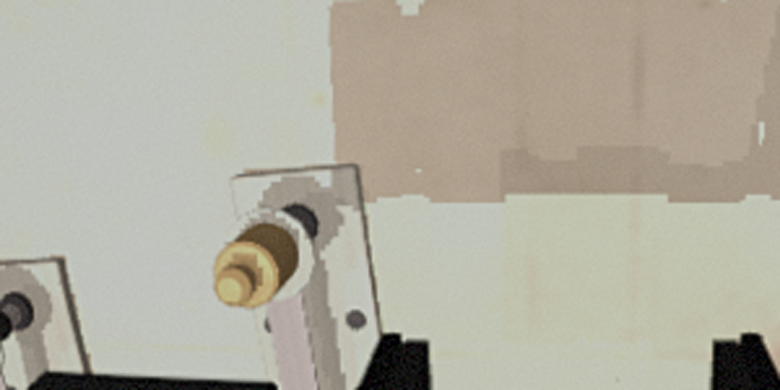

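View pics/s10c.png

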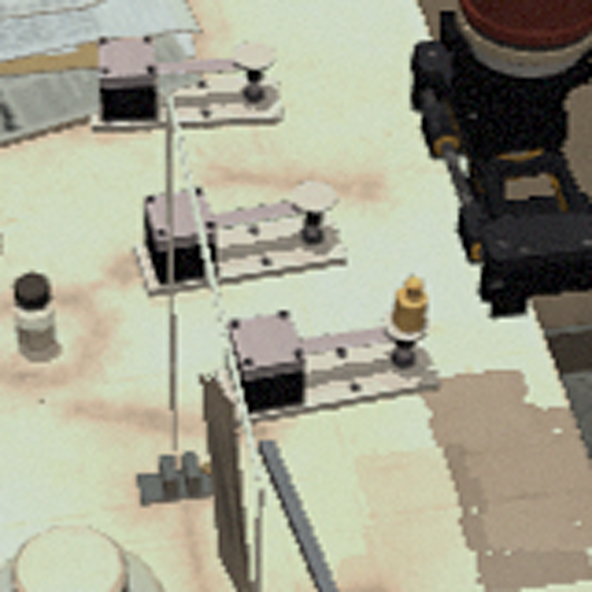

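View pics/t10c.png

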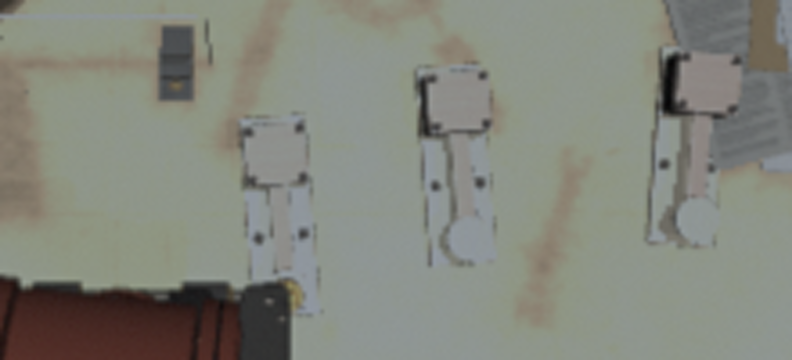

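```bash
python3 -m pendant '[-0.2,0,0,0,0,0,0, -0.2,0,0,0,0,0,0]'; python3 -c "
from cell import env
print(env.job_done())"
```

```text
time: 27.85
tool_pos: [0.4074, 0.0325, 0.2041]
tool_rot: [-0.004, -3.141, 0.0]
ft_force: [0.2, 0.4, 0.4]
finger_gap: 0.599
the job is handed in; nothing more can be done
None
```

I pressed the three leaves left, middle, right, and stood the brass weight upright on the left pan. The left leaf is the softest, at about 0.35 N/mm against roughly 0.9 N/mm for the middle and 1 N/mm for the right. The job was handed in at 27.9 s; the hand-in gives no verdict.

- **Presses:** Each leaf was taken onto its stop to 14–16 N vertical and held for at least half a second, then released. The highest vertical reading was 16.0 N, and about 4.5 N sideways came with it because the pan tilts. Combined that stays under 20 N.
- **Placing:** Just before lowering, the wrist camera put the weight within about 1 mm of the pan's middle.
- **Final pictures:** The weight stands upright on the left pan, the other two leaves are back at rest, and the gripper is well clear. The vial stood where it was. I did not check the dish and tweezers separately, but the arm went nowhere near them.

**Disagreements:**
- Past the stops I measured about 3 N/mm rather than the stated 6. I think this is because I pressed off-centre on a tilting pan and the rubber bush gave. The change in slope still showed the stop was reached each time.
- The wrist camera placed the pans 1–5 mm farther out in x than the top and scene cameras, so I centred the weight by comparing it with the pan in the same picture.

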